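# Open the bar clamp round a painted pot

### The arm

A 6-joint arm with a two-finger parallel gripper is mounted at the origin on the work surface. World frame = base frame: x ahead of the robot, y to its left, z up, the work surface at z = 0. Lengths are in m, angles in rad, forces in N, time in s.
With the tool pointing down it reaches from about 0.375 to 0.9 m from the base axis. Payload 3.1 kg.
Tool frame: the origin (TCP) lies between the finger pads; the fingertips stand 8 mm ahead of it and the grasp point (between the pads) lies 11 mm behind it; z points along the fingers, y is the line along which they close (so a half turn about z gives the same grasp; the last joint's range is limited). The gripper opens to 87 mm and grips with 3 to 60 N. Pads are 19 mm wide; open, the fingers measure 117 mm over their backs; the gripper's body (75 mm by 190 mm) begins 51 mm behind the grasp point.
Start: joints at [1.147, 0.527, 1.433, -0, 1.181, -0.178], TCP at [0.151, 0.606, 0.231] pointing down, gripper open.
Joint ranges: [-3.08, 3.08], [-0.75, 2.2], [0.22, 2.44], [-1.43, 4.57], [0, 2.65], [-2.85, 2.85]. Speed limits (rad/s): [2.79, 2.79, 3.14, 3.14, 3.14, 3.14].

### API

Orientations are given as a unit quaternion [x, y, z, w].
In Python, from rig import robot, vision, job gives the robot as it stands.
- The arm moves only by the shell command python3 -m handwheel 'ROWS' [OPENING] [FORCE]. ROWS is JSON, a list of rows, each a list of 4 numbers: the shift along the tool's x, y, z as a fraction of full scale, then the turn about the tool's z as a fraction of full scale. A call has 1 to 20 rows; each row is the pose to reach, as a shift and turn from the pose commanded when the call began, along the tool's axes at that moment, turning the shorter way round; what a row does not reach only later rows make up. Full scale, the value 1, is 300 mm for a shift and 2 pi rad for a turn. A row lasts 1/12 s, in which the tool goes at most 41.7 mm and 7.16 degrees, less where a joint would pass 70% of its speed; a pose out of reach is approached as far as the arm can. A call with a number of a shift or a turn outside -1 to 1 is refused whole. A call with a gripper value outside its range is refused whole. OPENING is the opening in per cent of the stroke, from 0 (shut) to 100 (fully open), set as the call begins (- or left out, the last holds). The fingers move at their own pace and stop on an object; FORCE is the grip in N (left out, the last holds). Time passes only in rows, so rows that repeat a pose let the fingers close. It gives the time, the measured TCP pose, the force, the opening and the grip force at its end, in the units of the state.
- robot.get_obs(): the state, without advancing time (a new reading comes with each control period).
- vision.camera(name): name is "side" or "top"; returns a dict with "frame" (400x640x3 uint8, red, green, blue), "K" (3x3 intrinsics, pixels), "cam_to_world" (4x4, takes a point from camera to world coordinates). Camera axes: x right, y down, z forward; pixel columns grow to the right and rows downward; lengths in m; the calibration is good to about 2 mm. A picture is of the moment at which its call begins. There is no depth.
- job.hand_in(): hands the job in; it is judged then, once.
Trained networks look in the newest picture that a camera, given by its name, has taken for a name from the list of things; names that differ only in an ending like _2 or _b are one class to them, and where a whole thing is asked for, a point or a joint stands for the part that bears it (a point fixed in the world has none). Each returns a list of dicts, best first, with "conf" (0 to 1); they miss things now and then, are a little off and sometimes report something else, mostly with a low value. They report only what shows in the picture. A call takes as long as a camera call.
- vision.look_for(camera, label): "point" ([row, column] in pixels, amid what is visible of it).
- vision.outline_of(camera, label): "mask" (400x640 bool, what is visible of it) and "point" ([row, column] in pixels, amid what is visible of it).
The state is a dict: "time": time; "q": joint angles; "joint_velocities": joint speeds; "joint_torque": joint torques, N m; "position": TCP position; "tool_rot": TCP orientation; "ft_force": force on the tool from outside, world axes, zero at the start; "moment": the same for the moment, N m; "grip_width": finger opening in m; "grip_force": force on a finger pad.
Only numpy, scipy, OpenCV 4.12 (cv2) and the standard library are available. Lean on these libraries where they do the work, as an engineer would, in place of code of your own. Each camera call takes 0.05 s, during which the arm holds its last target. There are 200 camera calls.

### The job

Open the bar clamp so that the painted pot can be taken out later: with a fingertip press the thumb plate on top of the sliding jaw down before the jaw moves, and while it is down push the jaw back along its bar, away from the pot, fully home against the end stop. Then let the plate spring up. Nothing is picked up: leave the pot standing where it is between the jaws, and do not disturb the cup, the paint jar or the brush.

Things in the scene. Friction and masses are not known exactly. Their poses are not given: they have to be found in the camera images.
- clamp: Bar clamp on a plywood board screwed to the table. Origin: on the table top under the bar. x runs along the bar, from the fixed jaw (x -160 to -116 mm) to the end stop (block, x 159 to 175 mm, 78 mm high), the way the sliding jaw opens; z up; both jaws reach to +y. Board 370 (x) by 165 (y -35 to 130) by 18 mm. Toothed steel bar 10 mm wide at y = 0, top 62 mm above the table.
- jaw (a joint): Sliding jaw's position along the bar, m: 0 = next to the pot, 0.13 = fully home at the end stop; grows along the clamp's +x. Starts at 0.004 to 0.045. The ratchet locks it both ways (a few mm of play) unless the thumb plate is down; then it slides with 2 to 3 N plus a little damping, and stays where it is left.
- release (a joint): How far the thumb plate is pressed, m: 0 = up (locked), 0.008 = fully down on its stop. A spring: gives at about 2.5 N, fully down at about 6 N; beyond 0.004 the pawl is clear of the teeth and the jaw is free. It springs up and locks when it is let go.
- thumb_plate (a point): Centre of the top face of the thumb plate, a black ribbed plate on top of the sliding jaw, over the bar: 40 mm along the bar, 38 mm across, 86 mm above the table when up. Moves with the jaw and the plate; axes as the clamp's. The push plate stands 24 mm from its centre towards the end stop; its other three sides are open.
- push_plate (a point): Point on the push plate's face that looks to the thumb plate (the face to push, towards the end stop), on the bar's centre line, 105 mm above the table. The push plate is a steel upright of the sliding jaw, 40 mm wide, 10 mm thick, top 119 mm above the table. Axes as the clamp's.
- pot: A small painted flower pot, cream with a terracotta rim, 64 mm across the rim, 62 mm high, loose, standing on the board between the two jaws, 85 mm to the +y side of the bar. Origin: centre of its underside, z up.
- cup: Purple plastic cup, 72 mm across the rim, 100 mm high, loose on the table. Origin: centre of its underside. Bystander.
- jar: Small paint jar with a black cap, 44 mm across, 55 mm high, loose on the table. Origin: centre of its underside. Bystander.
- brush: Paint brush lying on the table, 180 mm long along its x axis, loose. Bystander.

How it is judged:
On the way, in this order (a step that is already met when the one before it is completed fails the run):
1. the thumb plate is pressed down (more than 3 mm) before the jaw has moved 15 mm (value of joint release above 0.003 m and distance of push_plate from where it was at the start of the episode below 0.015 m), for 0.1 s.
2. the jaw is pushed back to within 6 mm of the end of its travel (value of joint jaw above 0.124 m), for 0.1 s.
At the end, for the whole second after the job is handed in: The sliding jaw is within 6 mm of the end of its travel at the end stop, the thumb plate has sprung up (less than 1.5 mm down), the pot stands upright (within 0.1 rad), at rest and within 12 mm of where it was, and the cup, jar and brush are within 20 mm of where they were (value of joint jaw above 0.124 m and value of joint release below 0.0015 m and angle between pot's own z axis and vertical below 0.1 rad and linear speed of pot below 0.02 m/s and distance of pot from where it was at the start of the episode below 0.012 m and distance of each of cup, jar, brush from where it was at the start of the episode below 0.02 m); the robot touches nothing.
It fails at once if the pot is shifted more than 12 mm, lifted or tipped (distance of pot from where it was at the start of the episode above 0.012 m or angle between pot's own z axis and vertical above 0.25 rad).
It fails at once if the cup, the jar or the brush is moved more than 20 mm (distance of any of cup, jar, brush from where it was at the start of the episode above 0.02 m).
It also fails if it takes over 38 s, if anything falls off the work surface, if the arm or the gripper's body presses on something with over 40 N, if the wrist force passes 120 N, or if a joint passes its speed limit or range.

## Working session

There is one attempt and no reset: what is moved stays moved. The work goes in short steps, Python scripts to look and compute and a shell command to move; the robot and the scene stay as the last step left them, time stands still between calls to the robot, and variables do not carry over. Pictures are saved under pics/ and viewed, at most 10 in all, crops included, and the job is handed in when it is done.

```bash
mkdir -p pics
cat > h.py <<'E'
import numpy as np,cv2
from rig import robot,vision,job
def ray(c,p):
    r,cc=p; d=np.linalg.inv(c["K"])@[cc,r,1]; T=c["cam_to_world"]; return T[:3,3],T[:3,:3]@d
def onz(c,p,z):
    o,d=ray(c,p); return o+d*(z-o[2])/d[2]
def tri(cs,ps):
    A=0;b=0
    for c,p in zip(cs,ps):
        o,d=ray(c,p); d=d/np.linalg.norm(d); M=np.eye(3)-np.outer(d,d); A=A+M; b=b+M@o
    return np.linalg.solve(A,b)
def proj(c,X):
    T=np.linalg.inv(c["cam_to_world"]); x=c["K"]@(T[:3,:3]@X+T[:3,3]); return [x[1]/x[2],x[0]/x[2]]
E
python3 - <<'E'
from h import *
np.set_printoptions(precision=4,suppress=True)
cs={}
for n in("top","side"):
    c=cs[n]=vision.camera(n); cv2.imwrite(f"pics/{n}0.png",c["frame"][:,:,::-1]); print(n,c["cam_to_world"][:3,3],c["K"][0])
    for l in("clamp","thumb_plate","push_plate","jaw","pot","cup","jar","brush"):
        print(n,l,[(np.round(d["point"]),round(d["conf"],2)) for d in vision.look_for(n,l)[:2]])
o=robot.get_obs();print(o["position"],o["tool_rot"],o["ft_force"],o["time"])
E
```

```text
top [ 0.5556 -0.0029  1.003 ] [400.8522   0.     324.078 ]
top clamp [(array([234., 339.]), 0.93)]
top thumb_plate [(array([222., 336.]), 0.72)]
top push_plate [(array([232., 347.]), 0.8)]
top jaw [(array([230., 346.]), 0.86)]
top pot [(array([246., 385.]), 0.94)]
top cup [(array([167., 387.]), 0.56)]
top jar [(array([233., 243.]), 0.77), (array([232., 346.]), 0.66)]
top brush [(array([180., 302.]), 0.57)]
side [0.2934 0.6476 0.5331] [471.6248   0.     315.8822]
side clamp [(array([246., 375.]), 0.59)]
side thumb_plate [(array([219., 365.]), 0.63)]
side push_plate [(array([214., 370.]), 0.84)]
side jaw [(array([212., 369.]), 0.6)]
side pot [(array([188., 401.]), 0.77)]
side cup [(array([175., 314.]), 0.79)]
side jar [(array([309., 315.]), 0.88)]
side brush [(array([249., 285.]), 0.89), (array([311., 316.]), 0.42)]
[0.1514 0.6064 0.2306] [0.1221 0.9925 0.     0.    ] [ 0.7872  0.0343 -0.1894] 0.9
```

View pics/top0.png

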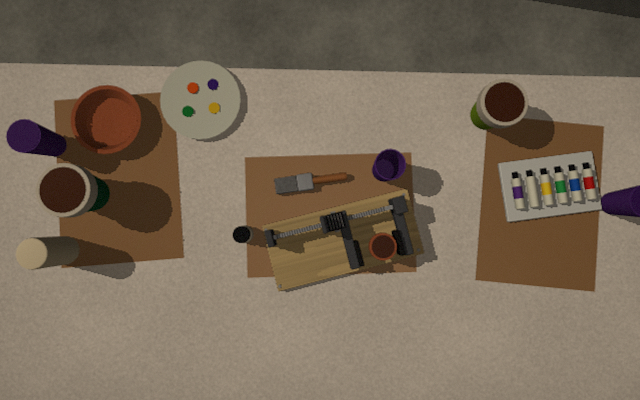

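View pics/side0.png

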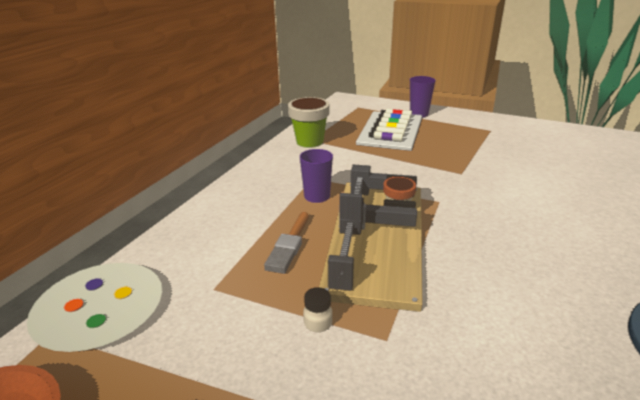

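Top view: the bar runs from the fixed jaw (row 204, col 400) to the end stop (238, 270). The thumb plate is at about (220, 336), the pot at (246, 384), the cup at (166, 388), the jar at (234, 242) and the brush at (182, 310). The side view shows the same layout, with the end stop nearest the camera at (270, 342).

Run:
```python
import cv2,numpy as np
a=cv2.imread("pics/top0.png")[185:275,255:425]; b=cv2.imread("pics/side0.png")[155:300,320:440]
a=cv2.convertScaleAbs(cv2.resize(a,None,fx=4.7,fy=4.7,interpolation=2),alpha=1.8)
cv2.imwrite("pics/topc.png",a)
b=cv2.convertScaleAbs(cv2.resize(b,None,fx=4,fy=4,interpolation=2),alpha=1.8)
cv2.imwrite("pics/sidec.png",b)
```

```text
(no output)
```

View pics/topc.png

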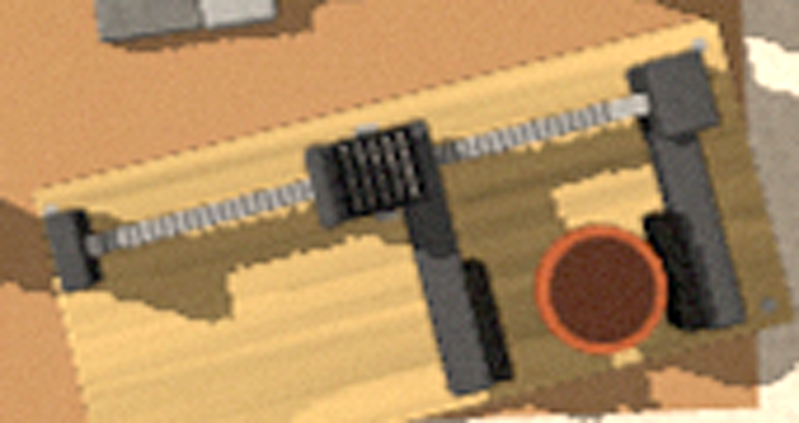

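View pics/sidec.png

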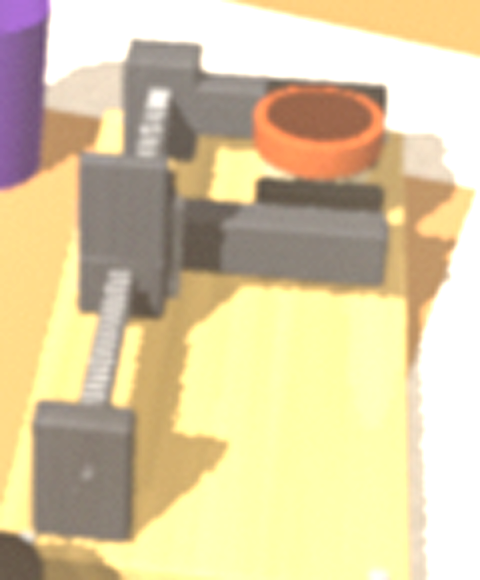

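The crops show the thumb plate centred at about crop (377, 172) in the top view. The push plate is the dark upright at crop x 307–340. Its outer top edge has its middle at about side crop (126, 157). The end stop's outer top edge has its middle at top crop (57, 251) and side crop (84, 410).

Run:
```python
from h import *
np.set_printoptions(precision=4,suppress=True)
t=vision.camera("top");s=vision.camera("side")
T=lambda x,y:[185+y/4.7-.4,255+x/4.7-.4]
S=lambda x,y:[155+y/4-.4,320+x/4-.4]
print("stop tri",tri([t,s],[T(57,251),S(84,410)]),"push tri",tri([t,s],[T(314,188),S(126,157)]))
a=onz(t,T(105,240),.062);b=onz(t,T(640,103),.062);u=(b-a)[:2];u=-u/np.linalg.norm(u);print("bar",a,b,"dir x",u,np.degrees(np.arctan2(u[1],u[0])))
n=np.array([-u[1],u[0]])
org=onz(t,T(57,251),.078)[:2]-u*.175
print("origin via stop",org)
bm=lambda P:((P[:2]-a[:2])@u+(a[:2]-org)@u,(P[:2]-a[:2])@n)
for nm,p,z in[("thumb",T(377,172),.086),("push outer top",T(314,188),.119),("push inner top",T(340,182),.119),("stop",T(57,251),.078),("fixed end bar",T(640,103),.062),("pot",T(601,288),.062),("jar",[234,242],.055),("cup",[160,389],.1),("brushtip",[186,276],.01),("jawpad face",T(508,378),.06)]:
    P=onz(t,p,z);print(nm,P,bm(P))
for f,zz in [(vision.outline_of("top","thumb_plate"),.086)]:
    m=f[0]["mask"];print(f[0]["conf"],m.sum(),f[0]["point"],onz(t,[v.mean() for v in np.nonzero(m)],zz),[(v.min(),v.max()) for v in np.nonzero(m)])
```

```text
stop tri [0.52   0.1135 0.0806] push tri [ 0.5533 -0.0105  0.1197]
bar [0.527  0.0929 0.062 ] [ 0.6002 -0.1729  0.062 ] dir x [-0.2655  0.9641] 105.39468068546059
origin via stop [ 0.5682 -0.0542]
thumb [ 0.5631 -0.0407  0.086 ] (np.float64(0.014344237253532538), np.float64(0.0007242419907452876))
push outer top [ 0.5548 -0.0099  0.119 ] (np.float64(0.04618978517311996), np.float64(0.0005627625206139605))
push inner top [ 0.5578 -0.0221  0.119 ] (np.float64(0.03369485393668148), np.float64(0.000861143510840659))
stop [0.5217 0.1146 0.078 ] (np.float64(0.175), np.float64(-0.0006448958920162967))
fixed end bar [ 0.6002 -0.1729  0.062 ] (np.float64(-0.1230245302433938), np.float64(7.332474674279537e-18))
pot [ 0.5076 -0.1542  0.062 ] (np.float64(-0.08041653505474705), np.float64(0.08429290016062958))
jar [0.5292 0.1757 0.055 ] (np.float64(0.23198537641869432), np.float64(-0.024104304210590906))
cup [ 0.7043 -0.1612  0.1   ] (np.float64(-0.1392938648211732), np.float64(-0.10347700542785061))
brushtip [0.6482 0.1037 0.01  ] (np.float64(0.13095947336222533), np.float64(-0.11971875055614177))
jawpad face [ 0.4622 -0.1086  0.06  ] (np.float64(-0.024394965205463054), np.float64(0.11600284149870103))
0.51 291 [221.0, 336.3] [ 0.5635 -0.0425  0.086 ] [(np.int64(212), np.int64(231)), (np.int64(327), np.int64(344))]
```

```bash
R='[-0.924,-0.871,0,0]'; python3 -m handwheel '[[-0.09,-0.09,0,0],[-0.18,-0.17,0,0],[-0.28,-0.26,0,0],[-0.37,-0.35,0,0],[-0.46,-0.44,0,0],[-0.55,-0.52,0,0],[-0.65,-0.61,0,0],[-0.74,-0.7,0,0],[-0.83,-0.78,0,0],[-0.924,-0.871,0,0],[-0.924,-0.871,0,0],[-0.924,-0.871,0,0]]' 0 20
python3 -m handwheel '[[-0.09,-0.09,0,0.015],[-0.18,-0.17,0,0.03],[-0.28,-0.26,0,0.045],[-0.37,-0.35,0,0.06],[-0.46,-0.44,0,0.075],[-0.55,-0.52,0,0.09],[-0.65,-0.61,0,0.105],[-0.74,-0.7,0,0.12],[-0.83,-0.78,0,0.14],[-0.924,-0.871,0,0.155],[-0.924,-0.871,0,0.168],[-0.924,-0.871,0,0.168],[-0.924,-0.871,0,0.168],[-0.924,-0.871,0,0.168]]'
```

```text
time: 2.05
position: [0.3584, 0.2842, 0.2308]
tool_rot: [0.125, 0.992, 0.0, 0.0]
ft_force: [-1.1, 0.5, 0.1]
grip_width: 0.0149
grip_force: 0.0
time: 3.22
position: [0.5617, -0.033, 0.2303]
tool_rot: [0.604, 0.797, -0.0, -0.001]
ft_force: [-0.5, 0.0, -0.0]
grip_width: 0.0006
grip_force: 0.0
```

```bash
python3 -m handwheel '[[-0.01,0,0.1,0],[-0.01,0,0.2,0],[-0.01,0,0.28,0],[-0.01,0,0.318,0],[-0.01,0,0.318,0],[-0.01,0,0.318,0]]'
python3 - <<'E'
from h import *
ims=[]
for n,(r,c) in(("top",(170,250)),("side",(120,290))):
    k=vision.camera(n)["frame"][r:r+140,c:c+180,::-1]; ims.append(cv2.convertScaleAbs(cv2.resize(k,None,fx=2.2*1,fy=2.2,interpolation=2),alpha=1.8))
cv2.imwrite("pics/p1.png",np.hstack(ims))
E
```

```text
time: 3.72
position: [0.5627, -0.0363, 0.1349]
tool_rot: [0.604, 0.797, -0.0, -0.001]
ft_force: [0.4, -0.9, 0.1]
grip_width: 0.0007
grip_force: 0.0
```

View pics/p1.png

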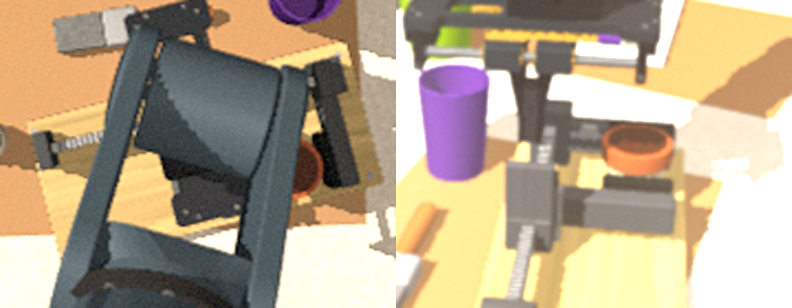

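The fingers (side panel about (535, 120)) stand over the jaw just behind the push plate top (530, 165), clear of the cup and the pot. Next I descend and press.

```bash
python3 -m handwheel '[[0,0,0.04,0],[0,0,0.08,0],[0,0,0.12,0],[0,0,0.133,0],[0,0,0.133,0]]'; python3 -m handwheel '[[0,0,0.01,0],[0,0,0.02,0],[0,0,0.025,0],[0,0,0.03,0],[0,0,0.03,0],[0,0,0.03,0]]'
```

```text
time: 4.23
position: [0.5635, -0.0377, 0.0955]
tool_rot: [0.605, 0.796, 0.0, 0.0]
ft_force: [-0.3, -0.1, -0.3]
grip_width: 0.0004
grip_force: 0.0
time: 4.73
position: [0.5644, -0.038, 0.0872]
tool_rot: [0.605, 0.796, 0.001, 0.001]
ft_force: [0.0, 0.9, 5.4]
grip_width: 0.0004
grip_force: 2.8
```

```bash
python3 -m handwheel '[[0,0,0.007,0],[0,0,0.007,0],[0,0,0.007,0],[0.02,0,0.007,0],[0.04,0,0.007,0],[0.06,0,0.007,0],[0.08,0,0.007,0],[0.1,0,0.007,0],[0.1,0,0.007,0]]'; python3 -m handwheel '[[0.02,0,0,0],[0.04,0,0,0],[0.06,0,0,0],[0.08,0,0,0],[0.1,0,0,0],[0.12,0,0,0],[0.14,0,0,0],[0.16,0,0,0],[0.18,0,0,0],[0.2,0,0,0],[0.2,0,0,0]]'
```

```text
time: 5.48
position: [0.5565, -0.0093, 0.0863]
tool_rot: [0.605, 0.796, 0.0, 0.002]
ft_force: [-1.7, 0.3, 12.7]
grip_width: 0.0008
grip_force: 6.4
time: 6.4
position: [0.5405, 0.0488, 0.0863]
tool_rot: [0.605, 0.796, 0.001, 0.002]
ft_force: [-2.5, 0.1, 13.6]
grip_width: 0.0003
grip_force: 6.9
```

```bash
python3 -m handwheel '[[0.02,0,0,0],[0.04,0,0,0],[0.06,0,0,0],[0.08,0,0,0],[0.1,0,0,0],[0.1,0,0,0]]';python3 -m handwheel '[[0.01,0,0,0],[0.02,0,0,0],[0.03,0,0,0],[0.03,0,0,0]]'
```

```text
time: 6.9
position: [0.5336, 0.0768, 0.0863]
tool_rot: [0.604, 0.797, 0.001, 0.003]
ft_force: [-0.2, -3.5, 12.4]
grip_width: 0.0003
grip_force: 6.1
time: 7.23
position: [0.5326, 0.0844, 0.0863]
tool_rot: [0.605, 0.797, 0.001, 0.004]
ft_force: [1.3, -6.6, 10.7]
grip_width: 0.0006
grip_force: 5.8
```

```bash
python3 -m handwheel '[[0.01,0,0,0],[0.02,0,0,0],[0.03,0,0,0],[0.03,0,0,0],[0.03,0,0,0]]'
python3 - <<'E'
from h import *
ims=[]
for n,(r,c) in(("top",(170,230)),("side",(150,270))):
    k=vision.camera(n)["frame"][r:r+140,c:c+180,::-1]; ims.append(cv2.convertScaleAbs(cv2.resize(k,None,fx=2.2*1,fy=2.2,interpolation=2),alpha=1.8))
cv2.imwrite("pics/p2.png",np.hstack(ims))
E
```

```text
time: 7.65
position: [0.5327, 0.0847, 0.0864]
tool_rot: [0.603, 0.798, -0.003, 0.009]
ft_force: [2.6, -38.9, 7.8]
grip_width: 0.0
grip_force: 21.8
```

View pics/p2.png

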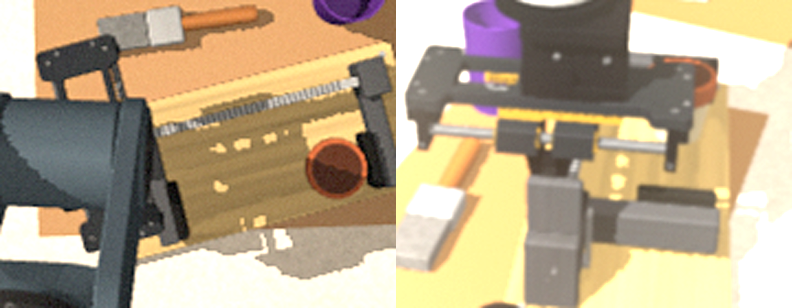

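It has hit the hard stop at the end stop: the push plate sits against it in the side panel, around (555, 235), and the pot hasn't moved. I'll unload most of the push, then lift straight up.

```bash
python3 -m handwheel '[[-0.01,0,0,0],[-0.022,0,0,0],[-0.022,0,-0.02,0],[-0.022,0,-0.04,0],[-0.022,0,-0.06,0],[-0.022,0,-0.1,0],[-0.022,0,-0.2,0],[-0.022,0,-0.3,0],[-0.022,0,-0.4,0],[-0.022,0,-0.5,0],[-0.022,0,-0.5,0]]'
python3 -m handwheel '[[0,0.1,0,0],[0,0.2,0,0],[0,0.3,0,0],[0,0.4,0,0],[0,0.5,0,0],[0,0.6,0,0],[0,0.6,0,0],[0,0.6,0,0]]'
python3 - <<'E'
from h import *
print(robot.get_obs()["position"])
ims=[]
for n,(r,c) in(("top",(170,230)),("side",(150,270))):
    k=vision.camera(n)["frame"][r:r+140,c:c+180,::-1]; ims.append(cv2.convertScaleAbs(cv2.resize(k,None,fx=2.2*1,fy=2.2,interpolation=2),alpha=1.8))
cv2.imwrite("pics/p3.png",np.hstack(ims))
E
```

```text
time: 8.67
position: [0.5323, 0.0886, 0.24]
tool_rot: [0.605, 0.796, 0.004, 0.005]
ft_force: [1.5, -0.1, 0.7]
grip_width: 0.0009
grip_force: 0.0
time: 9.33
position: [0.7022, 0.1369, 0.2322]
tool_rot: [0.605, 0.796, -0.001, -0.001]
ft_force: [-0.9, 0.0, -0.1]
grip_width: 0.0009
grip_force: 0.0
[0.70223316 0.13694968 0.2322096 ]
```

View pics/p3.png

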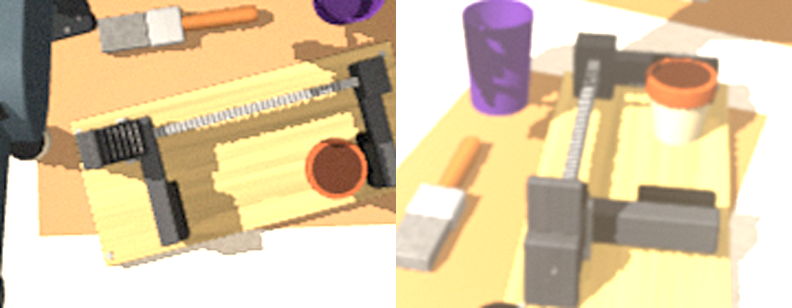

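The jaw sits against the end stop, with the plate at top panel (127, 142). The pot, brush and cup are where they were. One number check, then I'll hand in.

Run:
```python
from h import *
t=vision.camera("top"); P=onz(t,[170+142/2.2,230+127/2.2],.086)
s=(P[:2]-[.5676,-.0544])@[-.2655,.9641]; print(P,s)
p=vision.look_for("top","pot")[0]["point"];print(p)
if s>.115: print(job.hand_in())
```

```text
[0.53071667 0.06604551 0.086     ] 0.1259140360877361
[245.9, 382.3]
the job is handed in; nothing more can be done
None
```

The job is handed in: I pressed the thumb plate down, pushed the jaw back to a hard stop against the end stop, then lifted off so the plate could spring up. In the last pictures the pot, cup and brush showed no visible movement. The jar was mostly hidden by the arm, and I saw no verdict.

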